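Shim a battery cell stack and hold it pressed

TASK

In front of one of the two clamped rows of battery cells the gap to the loose cell is wide enough for the yellow spacer: first push that loose cell sideways until it is square and flush against the orange centre rail, keeping the gap open. Then take the spacer from its stand, slide it tab upwards into that gap, fully down on the plate and centred on the row, and let go of it. Last, push the cell firmly against the spacer so that row, spacer and cell are flush, and finish while still holding the cell pressed; leave the other loose cell and everything else on the bench alone.

Things in the scene. Friction and masses are not known exactly. Their poses are not given: they have to be found in the camera images.
- fixture: Fixed stacking fixture: aluminium base plate 260 (x) x 300 (y) x 10 mm, its top 10 mm above the bench. Origin on the bench, on the centre line; the plate runs from x = -90 to +170 mm. An orange centre rail 16 mm wide (y = -8 to +8), top 50 mm above the bench, runs along x from -65 to +160; a dark end plate 270 mm wide, x = 144 to 158, top 45 mm above the bench, closes the far end. The outer sides are open. One clamped row and one loose cell stand on each side of the rail.
- row_1: Clamped (immovable) row of three cells, each 27 (x) x 120 (y) x 50 mm with 3 mm between them. Origin: foot of the row's front face (the flat face towards the robot, x = 0), at the middle of its length, on the fixture plate; the row extends to +x. One end of the row touches the orange rail: a loose cell that is flush with the rail has y = 0 here. Its side of the rail varies. The gap in front of this row is the wide one (about 13 to 21 mm; spacer is 8 mm).
- row_2: Clamped (immovable) row of three thicker cells, each 31 x 120 x 50 mm, on the other side of the rail, axes as row_1. Its origin lies as row_1's, but its front face stands 12 mm nearer the robot, at x = -12 mm of its own frame, so that the gap to its loose cell is too narrow for the spacer (about 1 to 9 mm, under 7 mm at its middle).
- cell_1: Loose prismatic battery cell, 27 (x) x 120 (y) x 50 mm (z), 0.35 to 0.65 kg, aluminium with blue and green bands, flat terminals (3 mm high, seen only) on top. Origin: centre of its underside. It stands upright on the fixture plate in front of one of the two rows (which one varies), long side roughly parallel to the row, 10 to 24 mm away from the orange rail. It slides at a push of about 1 to 3 N; pushed near its top edge it tips, so push it at half height or lower.
- cell_2: Loose battery cell like cell_1, in front of the other row.
- spacer: Loose yellow spacer plate, 8 (x) x 104 (y) x 50 mm (z), with a grip tab 8 x 40 mm (y) in the middle of its top edge up to 85 mm above its foot; 0.08 kg. Origin: centre of its underside. At the start it stands upright in the stand, 8 mm above the bench. Set in the gap its tab stands 35 mm above the cells. It can lean a few degrees in the stand and in the gap.
- stand: Fixed black stand holding the spacer upright in a slot 12 (x) x 110 (y) mm; foot 60 x 124 mm, slot walls up to 42 mm above the bench, slot floor 8 mm above the bench; origin on the bench at its centre. It stands to the left or right of the fixture.
- nut_tray: Bystander: blue open tray 130 x 100 x 45 mm with nuts, on the other side of the fixture; origin under its centre.
- meter: Bystander: red and black multimeter 85 x 165 x 45 mm, lying flat; origin under its centre.
- screwdriver: Bystander: screwdriver 200 mm long with orange handle, lying flat.
- wrench: Bystander: steel wrench 180 mm long, lying flat.
- cleaner: Bystander: white bottle, 64 mm across, 170 mm high; origin under its centre.
- busbar: Bystander: copper busbar with an orange sleeve, 150 x 28 x 8 mm, lying flat; origin under its centre.
There are look-alikes about, which are no part of the job. Leave any red look-alike of the cell_1 alone. Of the things like the spacer, leave any that is blue; of the rest the smaller one is meant.

How it is judged:
By the outcome, as a careful person would: the job done as asked, in the order asked, and still so for the second after the job is handed in, while the arm keeps its last pose, push and grip.
It also fails if it takes over 67 s, if anything falls off the work surface, if the arm or the gripper's body presses on something with over 40 N, if the wrist force passes 120 N, or if a joint passes its speed limit or range.

ROBOT

A 6-joint arm with a two-finger parallel gripper is mounted at the origin on the work surface. World frame = base frame: x ahead of the robot, y to its left, z up, the work surface at z = 0. Lengths are in m, angles in rad, forces in N, time in s.
With the tool pointing down it reaches from about 0.4 to 0.825 m from the base axis. Payload 7 kg.
Tool frame: the origin (TCP) lies midway between the tips of the shut fingers; the grasp point (between the pads) lies 19 mm behind it; z points along the fingers, x is the direction in which the jaws open and shut, and the axes are right-handed (so a half turn about z gives the same grasp; the last joint's range is limited). The gripper opens to 88 mm and grips with 3 to 60 N. Pads are 19 mm wide; open, the fingers measure 130 mm over their backs; the gripper's body (78 mm by 193 mm) begins 47 mm behind the grasp point.
Start: joints at [1.617, 0.359, 0.012, 0, -1.224, -0.288], TCP at [0.162, 0.655, 0.227] pointing down, gripper open.
Joint ranges: [-3.07, 3.07], [-1.43, 2.12], [-1.02, 1.25], [-3.03, 1.67], [-3.05, -0], [-3.03, 3.03]. Speed limits (rad/s): [2.39, 2.39, 3.01, 3.14, 3.14, 3.14].

INTERFACE

Orientations are given as [roll, pitch, yaw] about the fixed x, y, z axes, in that order (R = Rz(yaw) Ry(pitch) Rx(roll)).
In Python, from station import arm, viewer, ticket gives the robot as it stands. The module is installed in compiled form; this text tells all that it offers.
- The arm moves only by the tool step_arm, never from a script. Its argument "targets" is a list of rows, each a list of 3 entries, a list of its own where there are three numbers: the shift along the tool's x, y, z in m, then the turn, a rotation vector about the tool's x, y, z in degrees, then the opening, from -1 (shut) to 1 (fully open), so that 0 is half open. A call has exactly 8 rows; each row shifts and turns the commanded pose from where the row before left it, along the tool's axes as they then stand; what a row does not reach is not made up. A row lasts 1/10 s, in which the tool goes at most 50 mm and 8.59 degrees, less where a joint would pass 70% of its speed; a pose out of reach is approached as far as the arm can. A call is refused whole if a number of a shift passes 0.05 or a number of a turn 8.59, either way. A call with a gripper value outside its range is refused whole. The fingers move at their own pace and stop on an object; "grip_force" is the grip in N (left out, the last holds). Time passes only in rows, so rows that do not move let the fingers close, or fill a call up. It gives the time, the measured TCP pose, the force and the opening at its end, in the units of the state.
- arm.get_state(): the state, without advancing time (a new reading comes with each control period).
- viewer.grab_frame(name): name is "scene" or "top" or "wrist"; returns (picture, depth): 400x640x3 uint8, red, green, blue; 400x640 float32, m along the optical axis (not along the pixel's ray), 0 where there is no reading.
- viewer.calibration(name): a dict with "fov_y" (degrees; the focal length in pixels is half the picture's height over the tangent of half this angle, whatever the lens; pixels are square), "cx", "cy" (the principal point, pixels), "world_to_cam" (4x4, takes a point from world to camera coordinates); the wrist camera has in their place "tool_from_camera" (4x4, takes a point from camera to tool coordinates, whose origin is the TCP and whose axes are the tool frame's). Camera axes: x right, y up, looking along -z (the intrinsics and any distortion apply to the point x, -y, -z); pixel columns grow to the right and rows downward; lengths in m; the calibration is good to about 2 mm. A picture is of the moment at which its call begins: read the wrist's pose just before it. calibration takes no time and is no camera call.
- ticket.job_done(): hands the job in, once; it reports no verdict.
The state is a dict: "t": time; "q": joint angles; "qd": joint speeds; "joint_efforts": joint torques, N m; "eef_pos": TCP position; "ee_rot": TCP orientation; "force": force on the tool from outside, world axes, zero at the start; "moment": the same for the moment, N m; "width": finger opening in m.
Only numpy, scipy, OpenCV 4.12 (cv2) and the standard library are available. Lean on these libraries where they do the work, as an engineer would, in place of code of your own. Each camera call takes 0.05 s, during which the arm holds its last target.

## Working session

There is one attempt and no reset: what is moved stays moved. The work goes in short steps, Python scripts to look and compute and a tool call to move; the robot and the scene stay as the last step left them, time stands still between calls to the robot, and variables do not carry over. Pictures are saved under pics/ and viewed, and the job is handed in when it is done.

Besides the shell and the picture viewer there is one more tool, called after "Call:" by a JSON object that holds its "api" and its "payload". step_arm: Moves the arm, as the interface text tells. Its arguments: {"type":"object","properties":{"targets":{"type":"array"},"grip_force":{"type":"number"}},"required":["targets"]}

```bash
mkdir -p pics
cat > h.py <<'E'
import numpy as np, cv2
from station import arm, viewer, ticket
def grab(name,tag):
    s=arm.get_state()
    im,d=viewer.grab_frame(name)
    cv2.imwrite(f'pics/{tag}.png',im[:,:,::-1]); np.savez(f'pics/{tag}.npz',im=im,d=d,p=s['eef_pos'],r=s['ee_rot'])
    return s,im,d
E
python3 - <<'E'
from h import *
s=arm.get_state(); print(s)
for n in ('scene','top','wrist'):
    print(n,viewer.calibration(n)); grab(n,n+'0')
E
```

```text
{'t': 0.0, 'q': array([ 1.61707674e+00,  3.59394473e-01,  1.10560255e-02, -3.87259033e-04,
       -1.22409703e+00, -2.88084310e-01]), 'qd': array([-0.0011593 ,  0.00112492,  0.0004686 , -0.00080315,  0.00039638,
       -0.0002035 ]), 'joint_efforts': array([ 8.90422180e-04, -5.82717454e+01,  2.93053311e+01,  6.99704066e+00,
        7.08638050e-03, -1.61672356e-04]), 'eef_pos': array([0.16153827, 0.65487351, 0.22560986]), 'ee_rot': array([-3.14147594e+00, -1.67504189e-03, -1.81273221e+00]), 'force': array([ 0.38136472, -0.52241178,  0.59377471]), 'moment': array([-0.01440963, -0.00948124,  0.00869688]), 'width': 0.08754237896464251}
scene {'fov_y': 42.599877103551194, 'cx': 309.06874827146385, 'cy': 196.88119644015248, 'world_to_cam': array([[ 0.61182943,  0.79078538, -0.01797857, -0.36058702],
       [-0.55381694,  0.44449435,  0.70406787,  0.22634126],
       [ 0.56475795, -0.4208126 ,  0.70990507, -1.84350626],
       [ 0.        ,  0.        ,  0.        ,  1.        ]])}
top {'fov_y': 42.762240811356264, 'cx': 320.8798188080967, 'cy': 203.78300472742825, 'world_to_cam': array([[ 0.01325709, -0.99989185, -0.00636692,  0.06413906],
       [ 0.99171277,  0.01233435,  0.12788137, -0.49661859],
       [-0.12778901, -0.00800949,  0.99176903, -1.70844406],
       [ 0.        ,  0.        ,  0.        ,  1.        ]])}
wrist {'fov_y': 62.43453210406417, 'cx': 317.93267572794133, 'cy': 200.36509931720195, 'tool_from_camera': array([[ 9.99999424e-01, -5.18960012e-04, -9.39840118e-04,
         1.21542513e-03],
       [-7.38059750e-04, -9.68046982e-01, -2.50767812e-01,
        -6.63440943e-02],
       [-7.79670923e-04,  2.50768361e-01, -9.68046807e-01,
        -1.56803897e-01],
       [ 0.00000000e+00,  0.00000000e+00,  0.00000000e+00,
         1.00000000e+00]])}
```

View pics/scene0.png

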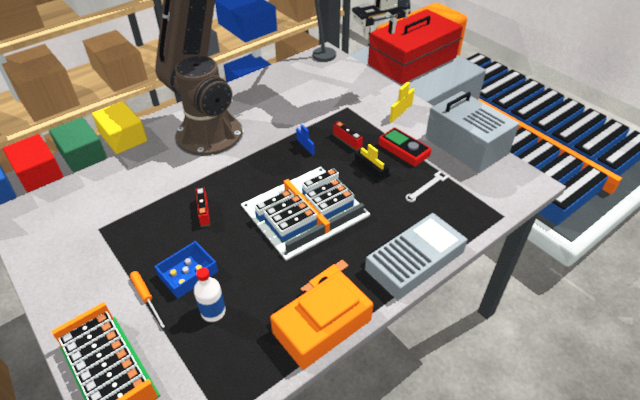

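View pics/top0.png

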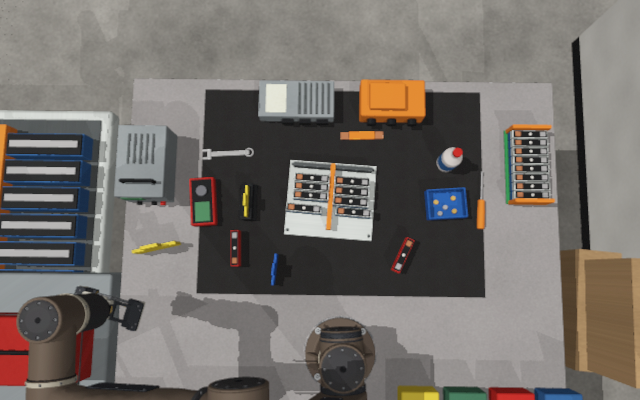

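View pics/wrist0.png

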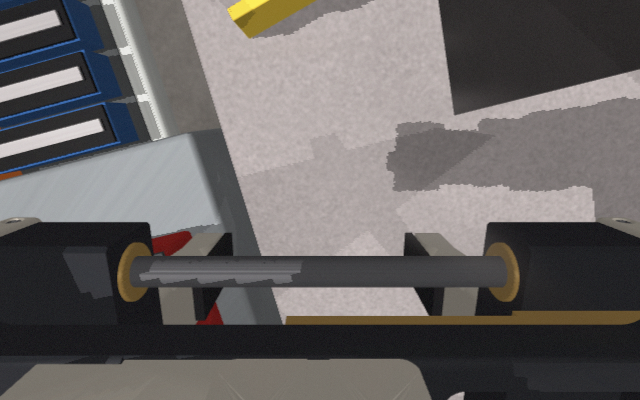

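Run:
```python
import cv2
im=cv2.imread('pics/top0.png')
cv2.imwrite('pics/topz.png',cv2.resize(im[145:255,225:390],None,fx=4.8,fy=4.8,interpolation=cv2.INTER_CUBIC))
im=cv2.imread('pics/scene0.png')
cv2.imwrite('pics/scz.png',cv2.resize(im[70:260,230:440],None,fx=3.1,fy=3.1,interpolation=cv2.INTER_CUBIC))
```

```text
(no output)
```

View pics/topz.png

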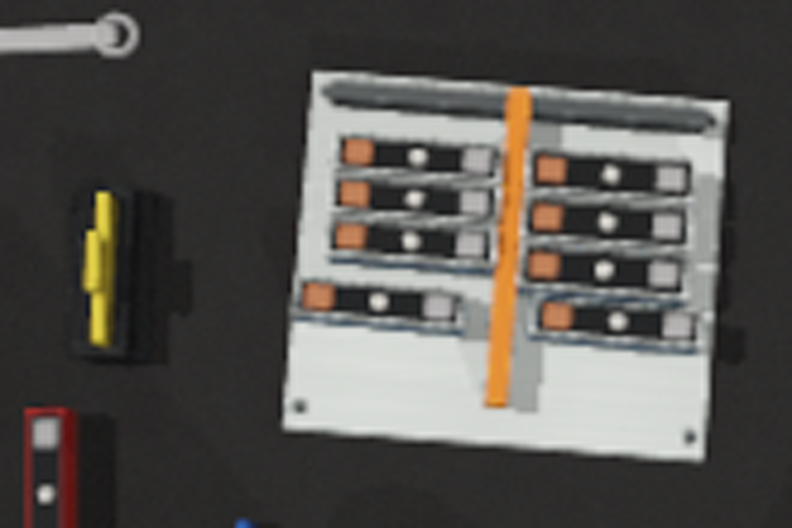

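View pics/scz.png

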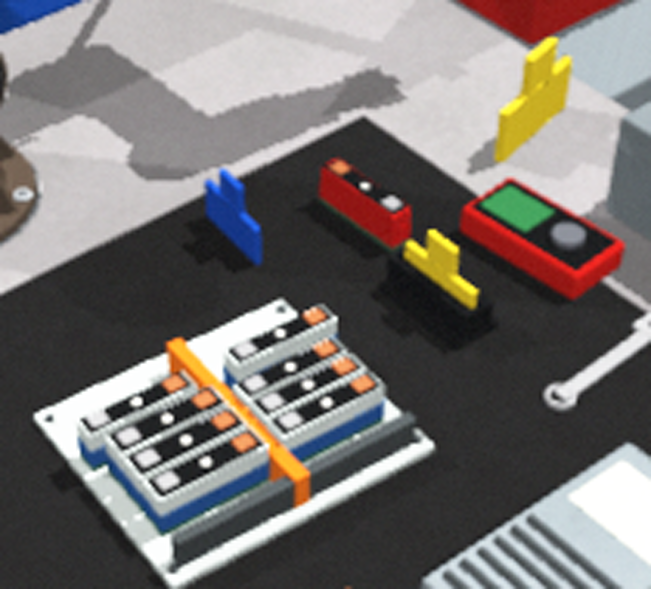

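```bash
cat >> h.py <<'E'
from scipy.spatial.transform import Rotation as Ro
def rot(r): return Ro.from_euler('xyz',r).as_matrix()
def cam(name,p=None,r=None):
    c=viewer.calibration(name); f=200/np.tan(np.radians(c['fov_y']/2))
    if name=='wrist':
        T=np.eye(4);T[:3,:3]=rot(r);T[:3,3]=p; M=T@c['tool_from_camera']
    else: M=np.linalg.inv(c['world_to_cam'])
    return f,c['cx'],c['cy'],M
def ray(C,uv,z):
    f,cx,cy,M=C; uv=np.atleast_2d(uv).astype(float)
    d=np.c_[(uv[:,0]-cx)/f,-(uv[:,1]-cy)/f,-np.ones(len(uv))]@M[:3,:3].T
    o=M[:3,3]; t=(z-o[2])/d[:,2]; return o+d*t[:,None]
def proj(C,P):
    f,cx,cy,M=C; q=(np.atleast_2d(P)-M[:3,3])@M[:3,:3]
    return np.c_[cx-f*q[:,0]/q[:,2], cy+f*q[:,1]/q[:,2]]
def pts(C,d):
    f,cx,cy,M=C; v,u=np.mgrid[0:400,0:640]
    q=np.stack([(u-cx)/f*d,-(v-cy)/f*d,-d],-1); return q@M[:3,:3].T+M[:3,3]
E
python3 - <<'E'
from h import *
C=cam('top')
t=lambda u,v:(225+u/4.8,145+v/4.8)
for n,u,v,z in [('rail far',518,90,.05),('rail near',496,405,.05),('plate',313,72,.01),('plate',728,102,.01),('plate',704,460,.01),('plate',283,430,.01),('cell',382,300,.06),('spacer',104,270,.06),('tab',93,262,.09),('spacer e1',104,195,.058),('spacer e2',98,345,.058)]:
    print(n,ray(C,t(u,v),z).round(4))
Z=np.load('pics/top0.npz')
P=pts(C,Z['d'])
print([P[int(t(u,v)[1]),int(t(u,v)[0])].round(3) for u,v in [(382,300),(510,250),(104,320),(93,262),(340,400)]])
E
```

```text
rail far [[0.6314 0.0312 0.05  ]]
rail near [[0.4073 0.0443 0.05  ]]
plate [[0.6514 0.1798 0.01  ]]
plate [[ 0.6328 -0.1218  0.01  ]]
plate [[ 0.3731 -0.1045  0.01  ]]
plate [[0.3906 0.1958 0.01  ]]
cell [[0.4789 0.1247 0.06  ]]
spacer [[0.4976 0.3196 0.06  ]]
tab [[0.4991 0.3227 0.09  ]]
spacer e1 [[0.5511 0.3216 0.058 ]]
spacer e2 [[0.4451 0.3224 0.058 ]]
[array([0.48 , 0.127, 0.061]), array([0.517, 0.037, 0.051]), array([0.466, 0.322, 0.052]), array([0.501, 0.323, 0.093]), array([0.414, 0.158, 0.012])]
```

```bash
cat >> h.py <<'E'
def mv(p,yaw,n=8,tilt=0,dec=4,tail=0):
    """rows from current measured pose to target; orientation Rz(yaw)Rx(pi) then Rx(tilt) in tool"""
    s=arm.get_state(); R0=rot(s['ee_rot']); p0=s['eef_pos'].copy()
    R1=Ro.from_euler('z',yaw).as_matrix()@Ro.from_euler('x',np.pi+np.radians(tilt)).as_matrix()
    rv=Ro.from_matrix(R0.T@R1).as_rotvec(); dr=np.degrees(rv)/n
    R=R0.copy(); dp=(np.array(p)-p0)/n; rows=[]
    for i in range(n):
        rows.append([(R.T@dp).round(dec).tolist(),dr.round(2).tolist()])
        R=R@Ro.from_rotvec(rv/n).as_matrix()
    print('from',p0.round(4),np.degrees(s['ee_rot']).round(2),'dist/row',np.linalg.norm(dp).round(4))
    for r in rows: print(r)
E
python3 -c "
from h import *
mv((.47,.2,.22),-3.2,16)"
```

```text
from [0.1616 0.655  0.2258] [-1.7999e+02 -7.0000e-02 -1.0386e+02] dist/row 0.0344
[[0.023, -0.0255, 0.0004], [-0.0, -0.0, 4.97]]
[[0.0207, -0.0274, 0.0004], [-0.0, -0.0, 4.97]]
[[0.0182, -0.0291, 0.0004], [-0.0, -0.0, 4.97]]
[[0.0157, -0.0306, 0.0004], [-0.0, -0.0, 4.97]]
[[0.0129, -0.0318, 0.0004], [-0.0, -0.0, 4.97]]
[[0.0101, -0.0328, 0.0004], [-0.0, -0.0, 4.97]]
[[0.0073, -0.0336, 0.0004], [-0.0, -0.0, 4.97]]
[[0.0043, -0.0341, 0.0004], [-0.0, -0.0, 4.97]]
[[0.0014, -0.0343, 0.0004], [-0.0, -0.0, 4.97]]
[[-0.0016, -0.0343, 0.0004], [-0.0, -0.0, 4.97]]
[[-0.0046, -0.034, 0.0004], [-0.0, -0.0, 4.97]]
[[-0.0075, -0.0335, 0.0004], [-0.0, -0.0, 4.97]]
[[-0.0104, -0.0327, 0.0004], [-0.0, -0.0, 4.97]]
[[-0.0132, -0.0317, 0.0004], [-0.0, -0.0, 4.97]]
[[-0.0159, -0.0305, 0.0004], [-0.0, -0.0, 4.97]]
[[-0.0185, -0.029, 0.0004], [-0.0, -0.0, 4.97]]
```

Call:
{"api": "step_arm", "payload": {"targets": [[[0.023, -0.0255, 0], [0, 0, 5], -1], [[0.021, -0.0275, 0], [0, 0, 5], -1], [[0.018, -0.029, 0], [0, 0, 5], -1], [[0.0155, -0.0305, 0], [0, 0, 5], -1], [[0.013, -0.032, 0], [0, 0, 5], -1], [[0.01, -0.033, 0], [0, 0, 5], -1], [[0.0075, -0.0335, 0], [0, 0, 5], -1], [[0.0045, -0.034, 0], [0, 0, 5], -1]]}}

```text
t: 0.95
eef_pos: [0.3158, 0.426, 0.2265]
ee_rot: [-3.142, -0.0, -2.514]
force: [-0.1, 0.3, 0.2]
width: 0.0291
```

Call:
{"api": "step_arm", "payload": {"targets": [[[0.0015, -0.0345, 0], [0, 0, 5], -1], [[-0.0015, -0.0345, 0], [0, 0, 5], -1], [[-0.0045, -0.034, 0], [0, 0, 5], -1], [[-0.0075, -0.0335, 0], [0, 0, 5], -1], [[-0.0105, -0.0325, 0], [0, 0, 5], -1], [[-0.013, -0.0315, 0], [0, 0, 5], -1], [[-0.016, -0.0305, 0], [0, 0, 5], -1], [[-0.0185, -0.029, 0], [0, 0, 5], -1]]}}

```text
t: 1.75
eef_pos: [0.4684, 0.1976, 0.2266]
ee_rot: [3.141, 0.0, 3.071]
force: [1.4, 0.5, -0.5]
width: 0.0006
```

Call:
{"api": "step_arm", "payload": {"targets": [[[0, 0, 0], [0, 0, 0], -1], [[0, 0, 0], [0, 0, 0], -1], [[0, 0, 0], [0, 0, 0], -1], [[0, 0, 0], [0, 0, 0], -1], [[0, 0, 0], [0, 0, 0], -1], [[0, 0, 0], [0, 0, 0], -1], [[0, 0, 0], [0, 0, 0], -1], [[0, 0, 0], [0, 0, 0], -1]]}}

```text
t: 2.55
eef_pos: [0.4678, 0.199, 0.2266]
ee_rot: [3.142, 0.0, 3.075]
force: [-0.0, -0.6, -0.2]
width: 0.0004
```

Run:
```python
from h import *
s,im,d=grab('wrist','w1'); print(s['t'],s['eef_pos'],s['ee_rot'],s['width'],s['q'],s['force'])
```

```text
2.55 [0.46779785 0.1990481  0.22656883] [3.14158261e+00 1.68398127e-05 3.07474586e+00] 0.00040556870141048897 [ 7.89149547e-01  8.25924141e-02 -3.48545282e-01  6.74918728e-06
 -1.13964000e+00 -8.55999164e-01] [-0.027893   -0.6126905  -0.17900573]
```

View pics/w1.png

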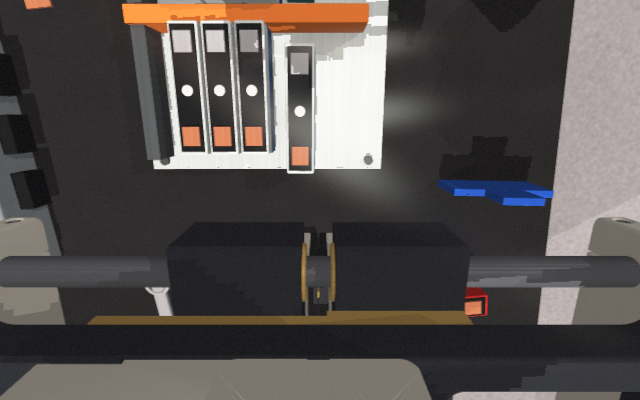

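```bash
cat >> h.py <<'E'
def tops(tag,zlo=.053,zhi=.07,zr=.06,minA=150):
    Z=np.load(f'pics/{tag}.npz'); C=cam('wrist',Z['p'],Z['r']); P=pts(C,Z['d'].astype(float))
    m=((P[...,2]>zlo)&(P[...,2]<zhi)&(Z['d']>0)).astype(np.uint8); m[218:]=0
    n,lab,st,ce=cv2.connectedComponentsWithStats(m,connectivity=4)
    out=[]
    for i in range(1,n):
        if st[i,4]<minA: continue
        c,_=cv2.findContours((lab==i).astype(np.uint8),cv2.RETR_EXTERNAL,cv2.CHAIN_APPROX_NONE)
        uv=c[0][:,0,:].astype(float); w=ray(C,uv,zr)[:,:2]
        (cx,cy),(a,b),ang=cv2.minAreaRect((w*1000).astype(np.float32))
        if a<b: a,b,ang=b,a,ang-90
        zz=np.median(P[lab==i][:,2])
        print('px',ce[i].round(0),st[i].tolist(),'c',(round(cx,1),round(cy,1)),'size',round(a,1),round(b,1),'long-axis ang',round((ang+180)%180,2),'z',zz.round(4))
        out.append((cx,cy,a,b,ang))
    return C,P,m,out
E
python3 - <<'E'
from h import *
tops('w1')
print('rail');tops('w1',.043,.053,.05,100)
Z=np.load('pics/w1.npz');C=cam('wrist',Z['p'],Z['r']);im=Z['im'].astype(int)
o=((im[...,0]>200)&(im[...,1]>70)&(im[...,1]<140)&(im[...,2]<60)).astype(np.uint8);o[40:]=0;o[:,:100]=0
# rail lower edge (facing cells, top edge z=.05?)
E
```

```text
px [188.  86.] [166, 20, 44, 135, 4069] c (581.1, 100.7) size 118.5 28.6 long-axis ang 86.33 z 0.0594
px [220.  86.] [200, 20, 39, 135, 4011] c (551.7, 102.6) size 118.5 27.9 long-axis ang 86.33 z 0.0594
px [252.  86.] [233, 20, 36, 135, 3947] c (522.2, 104.6) size 118.5 27.5 long-axis ang 86.31 z 0.0594
px [299. 107.] [284, 43, 30, 131, 3719] c (479.9, 126.2) size 118.5 26.7 long-axis ang 86.0 z 0.0594
px [504. 193.] [486, 190, 49, 11, 205] c (274.2, 221.6) size 47.9 10.4 long-axis ang 176.22 z 0.0618
rail
px [221.  36.] [122, 0, 247, 160, 7154] c (526.4, 98.0) size 223.6 143.5 long-axis ang 176.2 z 0.0484
px [  6. 197.] [0, 165, 17, 53, 364] c (791.6, 186.1) size 55.3 11.3 long-axis ang 86.77 z 0.0473
px [497. 192.] [452, 187, 102, 11, 538] c (276.8, 220.8) size 104.9 9.1 long-axis ang 175.1 z 0.0483
```

Run:
```python
import cv2
im=cv2.imread('pics/w1.png')
cv2.imwrite('pics/w1z.png',cv2.resize(im[0:190,115:395],None,fx=2.85,fy=2.85,interpolation=cv2.INTER_CUBIC))
```

```text
(no output)
```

View pics/w1z.png

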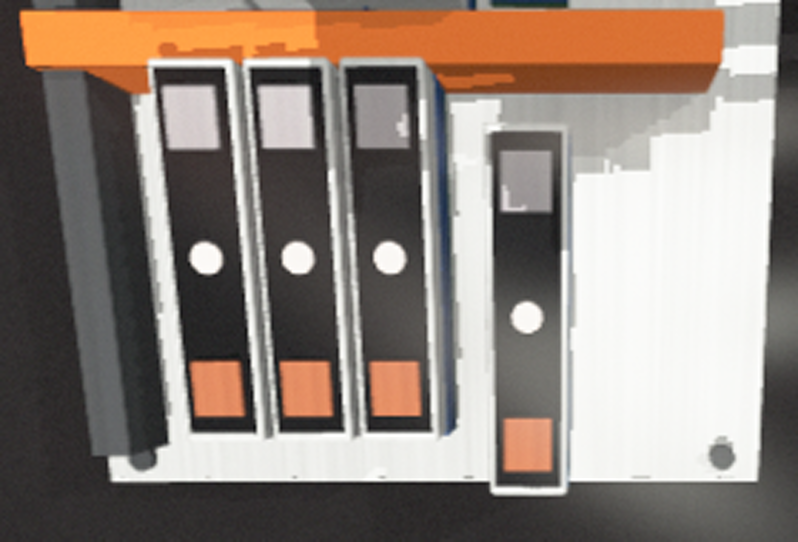

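Call:
{"api": "step_arm", "payload": {"targets": [[[-0.0025, 0.0016, 0.029], [0, 0, -0.13], -1], [[-0.0025, 0.0016, 0.029], [0, 0, 0], -1], [[-0.0025, 0.0016, 0.029], [0, 0, 0], -1], [[-0.0024, 0.0017, 0.029], [0, 0, 0], -1], [[-0.0024, 0.0017, 0.029], [0, 0, 0], -1], [[-0.0024, 0.0017, 0.029], [0, 0, 0], -1], [[-0.0024, 0.0017, 0.029], [0, 0, 0], -1], [[0, 0, 0.0016], [0, 0, 0], -1]]}}

```text
t: 3.4
eef_pos: [0.484, 0.2078, 0.0187]
ee_rot: [-3.137, -0.004, 3.076]
force: [-1.8, -0.4, -1.1]
width: 0.0003
```

```bash
cat >> h.py <<'E'
B=np.array([522.2,104.6]); ex=np.array([.99792,-.0645]); ey=np.array([.0645,.99792])
def rel(p):
    d=np.array(p[:2])*1000-B; return round(d@ex,1),round(d@ey,1)
E
python3 - <<'E'
from h import *
s,im,d=grab('wrist','w2'); print(s['t'],s['eef_pos'],s['ee_rot'],s['force'],rel(s['eef_pos']))
E
```

```text
3.4 [0.48403467 0.20780584 0.01874247] [-3.13724251 -0.00441475  3.07595477] [-1.78143499 -0.42046491 -1.10185219] (np.float64(-44.7), np.float64(100.5))
```

View pics/w2.png

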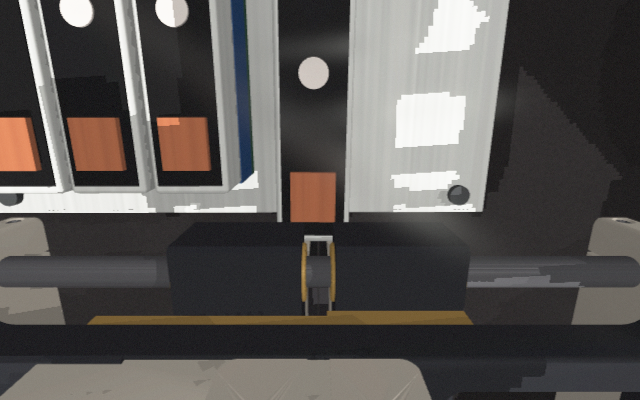

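Call:
{"api": "step_arm", "payload": {"targets": [[[-0.0014, -0.004, 0], [0, 0, 0], -1], [[0, -0.004, 0], [0, 0, 0], -1], [[0, -0.004, 0], [0, 0, 0], -1], [[0, -0.003, 0], [0, 0, 0], -1], [[0, -0.003, 0], [0, 0, 0], -1], [[0, -0.003, 0], [0, 0, 0], -1], [[0, -0.003, 0], [0, 0, 0], -1], [[0, -0.002, 0], [0, 0, 0], -1]]}}

```text
t: 4.25
eef_pos: [0.4854, 0.1831, 0.022]
ee_rot: [3.142, 0.0, 3.077]
force: [-0.5, 2.0, 0.9]
width: 0.0005
```

Run:
```python
from h import *
s,im,d=grab('wrist','w3'); print(s['t'],s['eef_pos'],s['ee_rot'],s['force'],rel(s['eef_pos']))
```

```text
4.25 [0.48541654 0.1830608  0.02200368] [3.14154680e+00 6.35916342e-05 3.07661169e+00] [-0.46534375  2.00716779  0.9165549 ] (np.float64(-41.8), np.float64(75.9))
```

View pics/w3.png

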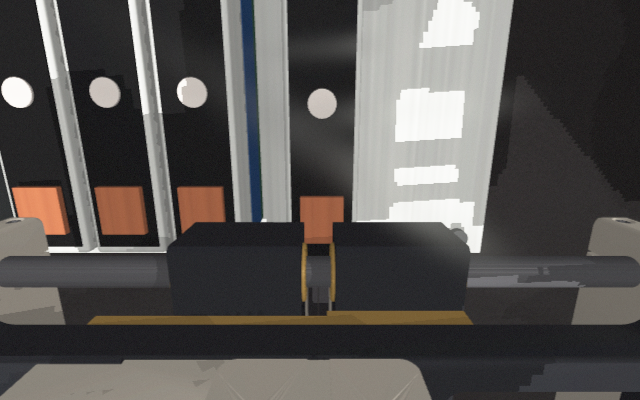

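Call:
{"api": "step_arm", "payload": {"targets": [[[0, -0.001, 0], [0, 0, 0], -1], [[0, -0.001, 0], [0, 0, 0], -1], [[0, -0.001, 0], [0, 0, 0], -1], [[0, -0.001, 0], [0, 0, 0], -1], [[0, 0, 0], [0, 0, 0], -1], [[0, 0, 0], [0, 0, 0], -1], [[0, 0, 0], [0, 0, 0], -1], [[0, 0, 0], [0, 0, 0], -1]]}}

```text
t: 5.1
eef_pos: [0.4852, 0.1793, 0.0219]
ee_rot: [3.142, 0.0, 3.077]
force: [-0.4, 2.5, -0.1]
width: 0.0004
```

Run:
```python
from h import *
s=arm.get_state(); print(s['t'],s['eef_pos'],s['force'],rel(s['eef_pos']))
```

```text
5.1 [0.48517334 0.17934578 0.02191832] [-0.38643502  2.47403962 -0.11985608] (np.float64(-41.8), np.float64(72.2))
```

Call:
{"api": "step_arm", "payload": {"targets": [[[0, -0.001, 0], [0, 0, 0], -1], [[0, -0.001, 0], [0, 0, 0], -1], [[0, -0.0005, 0], [0, 0, 0], -1], [[0, -0.0005, 0], [0, 0, 0], -1], [[0, 0, 0], [0, 0, 0], -1], [[0, 0, 0], [0, 0, 0], -1], [[0, 0, 0], [0, 0, 0], -1], [[0, 0, 0], [0, 0, 0], -1]]}}

```text
t: 5.9
eef_pos: [0.4865, 0.1793, 0.0226]
ee_rot: [3.137, 0.003, 3.077]
force: [-1.6, 13.5, -2.7]
width: 0.0008
```

Run:
```python
from h import *
s,im,d=grab('wrist','w4'); print(s['t'],s['eef_pos'],s['ee_rot'],s['force'],rel(s['eef_pos']))
```

```text
5.9 [0.48654662 0.17933527 0.02255591] [3.13695457 0.00327665 3.07702555] [-1.60915779 13.5486123  -2.69904762] (np.float64(-40.4), np.float64(72.3))
```

View pics/w4.png

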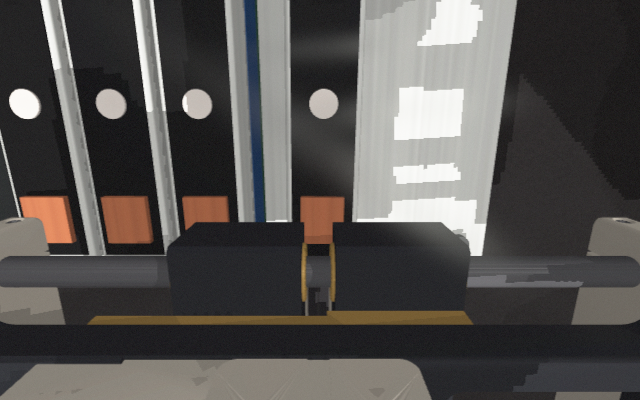

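Call:
{"api": "step_arm", "payload": {"targets": [[[0, 0.006, 0], [0, 0, 0], -1], [[0, 0.014, -0.005], [0, 0, 0], -1], [[0, 0, -0.03], [0, 0, 0], -1], [[0, 0, -0.03], [0, 0, 0], -1], [[0, 0, -0.03], [0, 0, -8], -0.2], [[0, 0, -0.03], [0, 0, -8], -0.2], [[0, 0, -0.03], [0, 0, -8], -0.2], [[0, 0, -0.03], [0, 0, -8], -0.2]]}}

```text
t: 6.75
eef_pos: [0.4858, 0.1961, 0.2086]
ee_rot: [-3.141, -0.001, -2.642]
force: [-0.5, 0.7, -0.4]
width: 0.0267
```

```bash
python3 -c "
from h import *
mv((.43,.32,.21),-1.64,8)"
```

```text
from [0.4858 0.1961 0.2086] [-1.7997e+02 -4.0000e-02 -1.5140e+02] dist/row 0.017
[[-0.0013, 0.0169, -0.0002], [-0.0, -0.01, -7.18]]
[[-0.0034, 0.0166, -0.0002], [-0.0, -0.01, -7.18]]
[[-0.0054, 0.0161, -0.0002], [-0.0, -0.01, -7.18]]
[[-0.0074, 0.0153, -0.0002], [-0.0, -0.01, -7.18]]
[[-0.0093, 0.0142, -0.0002], [-0.0, -0.01, -7.18]]
[[-0.011, 0.013, -0.0002], [-0.0, -0.01, -7.18]]
[[-0.0125, 0.0115, -0.0002], [-0.0, -0.01, -7.18]]
[[-0.0138, 0.0098, -0.0002], [-0.0, -0.01, -7.18]]
```

Call:
{"api": "step_arm", "payload": {"targets": [[[-0.0015, 0.017, 0], [0, 0, -7.2], -0.2], [[-0.0035, 0.0165, 0], [0, 0, -7.2], -0.2], [[-0.0055, 0.016, 0], [0, 0, -7.2], -0.2], [[-0.0075, 0.0155, 0], [0, 0, -7.2], -0.2], [[-0.0095, 0.014, 0], [0, 0, -7.2], -0.2], [[-0.011, 0.013, 0], [0, 0, -7.2], -0.2], [[-0.0125, 0.0115, 0], [0, 0, -7.2], -0.2], [[-0.014, 0.01, 0], [0, 0, -7.2], -0.2]]}}

```text
t: 7.55
eef_pos: [0.4308, 0.3214, 0.2072]
ee_rot: [3.141, -0.001, -1.638]
force: [0.7, 0.4, -0.7]
width: 0.035
```

Call:
{"api": "step_arm", "payload": {"targets": [[[0, 0, 0], [0, 0, 0], -0.2], [[0, 0, 0], [0, 0, 0], -0.2], [[0, 0, 0], [0, 0, 0], -0.2], [[0, 0, 0], [0, 0, 0], -0.2], [[0, 0, 0], [0, 0, 0], -0.2], [[0, 0, 0], [0, 0, 0], -0.2], [[0, 0, 0], [0, 0, 0], -0.2], [[0, 0, 0], [0, 0, 0], -0.2]]}}

```text
t: 8.35
eef_pos: [0.4315, 0.3208, 0.207]
ee_rot: [3.142, 0.0, -1.643]
force: [-0.1, 0.0, -0.6]
width: 0.0348
```

Run:
```python
from h import *
s,im,d=grab('wrist','w5'); print(s['t'],s['eef_pos'],s['ee_rot'],s['force'],s['width'],s['q'])
tops('w5')
```

```text
8.35 [0.43154369 0.32084143 0.20697381] [ 3.14158997e+00  2.14834403e-05 -1.64311099e+00] [-0.14672463  0.02368214 -0.56326285] 0.03479705234182239 [ 1.00400812e+00  1.47603462e-01 -3.19696264e-01 -1.40626487e-05
 -1.10347896e+00  4.94479877e-01]
px [564.   4.] [492, 0, 148, 10, 1372] c (570.6, 104.6) size 121.0 6.6 long-axis ang 85.91 z 0.0588
px [562.  29.] [488, 11, 151, 38, 5197] c (551.8, 105.6) size 122.2 27.7 long-axis ang 86.38 z 0.0596
px [12. 90.] [0, 25, 32, 111, 1465] c (543.8, 580.2) size 90.3 16.5 long-axis ang 179.2 z 0.0602
px [306.  65.] [301, 48, 11, 36, 329] c (538.9, 321.9) size 28.5 7.9 long-axis ang 179.42 z 0.0567
px [556.  67.] [484, 50, 147, 35, 4730] c (522.3, 107.4) size 122.0 27.1 long-axis ang 86.5 z 0.0596
px [548. 119.] [478, 104, 141, 31, 4196] c (479.0, 110.4) size 121.9 26.1 long-axis ang 85.9 z 0.0596
px [312. 151.] [307, 134, 11, 34, 280] c (465.9, 322.7) size 30.0 7.9 long-axis ang 179.41 z 0.0566
```

View pics/w5.png

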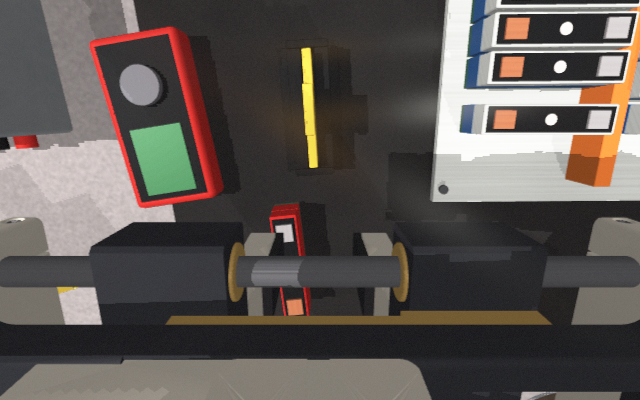

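Run:
```python
from h import *
C,P,m,o=tops('w5',.075,.105,.093,40)
tops('w5',.05,.064,.058,40)
print(rel((.502,.322)))
```

```text
px [308. 109.] [302, 83, 13, 53, 527] c (502.0, 322.2) size 39.6 8.1 long-axis ang 179.29 z 0.0916
px [  3. 123.] [0, 100, 11, 37, 215] c (511.7, 563.6) size 28.6 7.8 long-axis ang 162.32 z 0.0783
px [562.  24.] [487, 0, 153, 49, 6870] c (556.2, 104.3) size 125.0 36.7 long-axis ang 85.91 z 0.0594
px [14. 83.] [0, 13, 35, 123, 1391] c (548.5, 577.8) size 99.9 14.6 long-axis ang 178.47 z 0.0563
px [306.  65.] [301, 48, 11, 36, 330] c (539.2, 321.9) size 28.7 8.0 long-axis ang 179.2 z 0.0567
px [556.  67.] [483, 50, 148, 35, 4826] c (522.5, 105.9) size 125.8 27.6 long-axis ang 85.91 z 0.0595
px [636.  85.] [630, 68, 10, 30, 180] c (504.1, 35.9) size 25.2 7.7 long-axis ang 9.63 z 0.0531
px [547. 119.] [476, 103, 143, 32, 4248] c (479.4, 109.5) size 125.0 27.1 long-axis ang 85.9 z 0.0596
px [638. 127.] [636, 118, 4, 17, 47] c (466.7, 26.9) size 14.8 2.7 long-axis ang 9.63 z 0.0513
px [312. 151.] [307, 133, 11, 35, 281] c (466.2, 322.7) size 31.1 7.9 long-axis ang 179.31 z 0.0566
(np.float64(-34.2), np.float64(215.6))
```

```bash
python3 -c "
from h import *
mv((.502,.322,.207),-1.583,3)
R=rot(arm.get_state()['ee_rot']);print(R.round(3))"
```

```text
from [0.4315 0.3209 0.207 ] [-180.      0.    -94.14] dist/row 0.0235
[[-0.0021, -0.0234, -0.0], [-0.0, 0.0, -1.15]]
[[-0.0016, -0.0234, -0.0], [-0.0, 0.0, -1.15]]
[[-0.0011, -0.0235, -0.0], [-0.0, 0.0, -1.15]]
[[-0.072 -0.997  0.   ]
 [-0.997  0.072  0.   ]
 [-0.    -0.    -1.   ]]
```

Call:
{"api": "step_arm", "payload": {"targets": [[[-0.0021, -0.0234, 0], [0, 0, -1.15], -0.2], [[-0.0016, -0.0234, 0], [0, 0, -1.15], -0.2], [[-0.0011, -0.0235, 0], [0, 0, -1.15], -0.2], [[0, 0, 0.033], [0, 0, 0], -0.2], [[0, 0, 0.033], [0, 0, 0], -0.2], [[0, 0, 0.033], [0, 0, 0], -0.2], [[0, 0, 0.033], [0, 0, 0], -0.2], [[0, 0, 0.009], [0, 0, 0], -0.2]]}}

```text
t: 9.2
eef_pos: [0.5003, 0.3203, 0.0624]
ee_rot: [3.137, -0.004, -1.583]
force: [-0.3, -0.2, -0.1]
width: 0.035
```

Run:
```python
from h import *
s,im,d=grab('wrist','w6'); print(s['t'],s['eef_pos'],s['ee_rot'],s['force'],s['width'])
```

```text
9.2 [0.50025118 0.32033502 0.06238012] [ 3.13746032 -0.0042348  -1.58331163] [-0.33580535 -0.22379223 -0.06009718] 0.03495021379941938
```

View pics/w6.png

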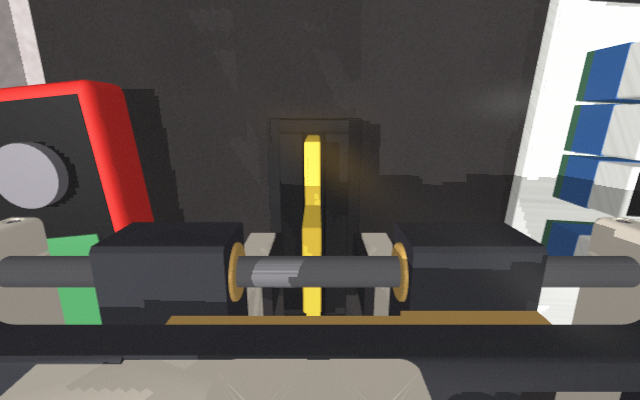

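Call:
{"api": "step_arm", "payload": {"targets": [[[0, 0, 0], [0, 0, 0], -0.2], [[0, 0, 0], [0, 0, 0], -0.5], [[0, 0, 0], [0, 0, 0], -1], [[0, 0, 0], [0, 0, 0], -1], [[0, 0, 0], [0, 0, 0], -1], [[0, 0, 0], [0, 0, 0], -1], [[0, 0, 0], [0, 0, 0], -1], [[0, 0, 0], [0, 0, 0], -1]], "grip_force": 25}}

```text
t: 10.05
eef_pos: [0.5022, 0.3223, 0.0667]
ee_rot: [-3.141, 0.0, -1.582]
force: [-1.2, -0.8, 6.7]
width: 0.0081
```

Run:
```python
from h import *
s=arm.get_state(); print(s['t'],s['eef_pos'],s['ee_rot'],s['force'],s['width'])
```

```text
10.05 [0.50218553 0.32232365 0.06673401] [-3.14089306e+00  4.90222010e-04 -1.58228638e+00] [-1.22635804 -0.77263567  6.70920837] 0.008080214495900965
```

Call:
{"api": "step_arm", "payload": {"targets": [[[0, 0, -0.005], [0, 0, 0], -1], [[0, 0, -0.01], [0, 0, 0], -1], [[0, 0, -0.02], [0, 0, 0], -1], [[0, 0, -0.02], [0, 0, 0], -1], [[0, 0, -0.02], [0, 0, 0], -1], [[0, 0, -0.02], [0, 0, 0], -1], [[0, 0, -0.02], [0, 0, 0], -1], [[0, 0, -0.015], [0, 0, 0], -1]]}}

```text
t: 10.85
eef_pos: [0.5022, 0.3222, 0.1981]
ee_rot: [-3.14, 0.001, -1.582]
force: [-0.1, 0.3, -1.1]
width: 0.0077
```

```bash
python3 -c "
from h import *
print(arm.get_state()['width'])
mv((.49,.20,.205),3.077,12)"
```

```text
0.007653837564219661
from [0.5022 0.3222 0.1981] [-1.7993e+02  7.0000e-02 -9.0670e+01] dist/row 0.0103
[[0.0102, 0.0009, -0.0006], [0.0, 0.01, 7.75]]
[[0.0102, -0.0005, -0.0006], [0.0, 0.01, 7.75]]
[[0.0101, -0.0019, -0.0006], [0.0, 0.01, 7.75]]
[[0.0097, -0.0032, -0.0006], [0.0, 0.01, 7.75]]
[[0.0092, -0.0045, -0.0006], [0.0, 0.01, 7.75]]
[[0.0085, -0.0057, -0.0006], [0.0, 0.01, 7.75]]
[[0.0077, -0.0068, -0.0006], [0.0, 0.01, 7.75]]
[[0.0067, -0.0078, -0.0006], [0.0, 0.01, 7.75]]
[[0.0056, -0.0086, -0.0006], [0.0, 0.01, 7.75]]
[[0.0044, -0.0093, -0.0006], [0.0, 0.01, 7.75]]
[[0.0031, -0.0098, -0.0006], [0.0, 0.01, 7.75]]
[[0.0017, -0.0101, -0.0006], [0.0, 0.01, 7.75]]
```

Call:
{"api": "step_arm", "payload": {"targets": [[[0.0102, 0.001, -0.0005], [0, 0, 7.75], -1], [[0.0102, -0.0005, -0.0005], [0, 0, 7.75], -1], [[0.01, -0.002, -0.0005], [0, 0, 7.75], -1], [[0.0097, -0.0032, -0.0005], [0, 0, 7.75], -1], [[0.0092, -0.0045, -0.0005], [0, 0, 7.75], -1], [[0.0085, -0.0057, -0.0005], [0, 0, 7.75], -1], [[0.0077, -0.0068, -0.0005], [0, 0, 7.75], -1], [[0.0067, -0.0078, -0.0005], [0, 0, 7.75], -1]]}}

```text
t: 11.65
eef_pos: [0.4938, 0.2401, 0.2006]
ee_rot: [3.141, 0.0, -2.67]
force: [0.5, -0.1, -0.8]
width: 0.0077
```

Call:
{"api": "step_arm", "payload": {"targets": [[[0.0056, -0.0086, -0.0005], [0, 0, 7.75], -1], [[0.0044, -0.0093, -0.0005], [0, 0, 7.75], -1], [[0.003, -0.0098, -0.0005], [0, 0, 7.75], -1], [[0.0017, -0.01, -0.0005], [0, 0, 7.75], -1], [[0, 0, 0], [0, 0, 0], -1], [[0, 0, 0], [0, 0, 0], -1], [[0, 0, 0], [0, 0, 0], -1], [[0, 0, 0], [0, 0, 0], -1]]}}

```text
t: 12.45
eef_pos: [0.49, 0.2002, 0.202]
ee_rot: [3.142, 0.0, 3.079]
force: [-0.1, -0.4, -1.2]
width: 0.0078
```

Run:
```python
from h import *
s,im,d=grab('wrist','w7'); print(s['t'],s['eef_pos'],s['ee_rot'],s['force'],s['width'])
tops('w7',.057,.068,.06)
```

```text
12.45 [0.49001077 0.20023156 0.20198696] [3.14157605e+00 2.68513748e-05 3.07948894e+00] [-0.120498   -0.35200025 -1.24824571] 0.007842355546570784
px [202.  80.] [180, 8, 44, 147, 4552] c (581.9, 101.0) size 118.3 27.2 long-axis ang 86.43 z 0.0595
px [237.  80.] [217, 8, 39, 147, 4564] c (552.3, 102.8) size 118.3 26.9 long-axis ang 86.31 z 0.0595
px [272.  80.] [254, 8, 35, 147, 4554] c (522.6, 104.7) size 118.3 26.8 long-axis ang 86.32 z 0.0594
px [323.  76.] [307, 8, 34, 147, 4261] c (479.2, 107.4) size 118.4 26.7 long-axis ang 85.81 z 0.0594
px [543. 198.] [525, 195, 49, 11, 175] c (274.3, 222.1) size 44.9 9.7 long-axis ang 176.49 z 0.0623
```

View pics/w7.png

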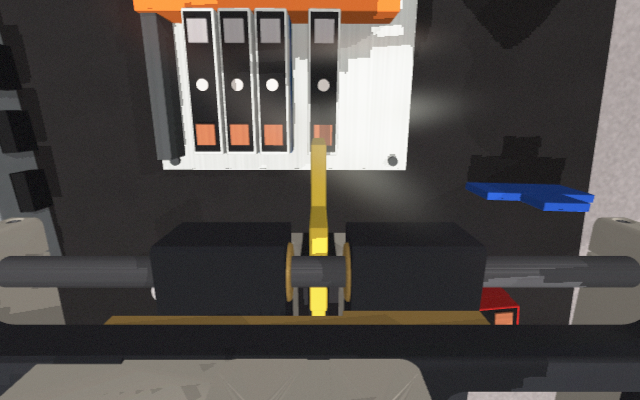

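Run:
```python
from h import *
Z=np.load('pics/w7.npz');C=cam('wrist',Z['p'],Z['r']);im=Z['im'].astype(int)
R=rot(Z['r'])
for t in [(0,-.052,.0587),(0,-.052,.0087),(0,-.02,-.0263)]:
    print(t,proj(C,Z['p']+R@np.array(t)).round(1))
ym=((im[...,0]>110)&(im[...,1]>90)&(im[...,2]<60)&(im[...,0]-im[...,1]<60)).astype(np.uint8)
for v in (146,150,160,170,180,190,200,205,215,240,245):
    u=np.where(ym[v,280:360])[0]+280
    print(v,u.min() if len(u) else None,u.max() if len(u) else None)
print(rel((.4792,.1074)), rel((.5226,.1047)))
```

```text
(0, -0.052, 0.0587) [[316.2 141.2]]
(0, -0.052, 0.0087) [[315.6 148.9]]
(0, -0.02, -0.0263) [[315.1 234.1]]
146 None None
150 None None
160 None None
170 None None
180 311 311
190 311 325
200 311 325
205 311 325
215 311 326
240 309 327
245 288 311
(np.float64(-43.1), np.float64(0.0)) (np.float64(0.4), np.float64(0.1))
```

Run:
```python
import cv2
im=cv2.imread('pics/w7.png')
cv2.imwrite('pics/w7z.png',cv2.resize(im[110:330,260:380],None,fx=4,fy=2.7,interpolation=cv2.INTER_CUBIC))
```

```text
(no output)
```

View pics/w7z.png

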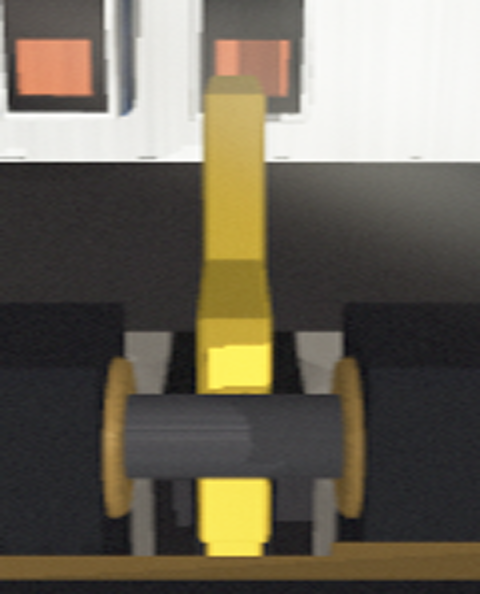

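Call:
{"api": "step_arm", "payload": {"targets": [[[-0.004, -0.02, 0], [0, 0, 0.14], -1], [[-0.005, -0.024, 0], [0, 0, 0], -1], [[-0.005, -0.024, 0], [0, 0, 0], -1], [[-0.0043, -0.0243, 0], [0, 0, 0], -1], [[0, 0, 0.02], [0, 0, 0], -1], [[0, 0, 0.025], [0, 0, 0], -1], [[0, 0, 0.02], [0, 0, 0], -1], [[0, 0, 0.007], [0, 0, 0], -1]]}}

```text
t: 13.3
eef_pos: [0.501, 0.1061, 0.128]
ee_rot: [-3.14, -0.003, 3.076]
force: [0.2, -0.2, -0.6]
width: 0.0079
```

Call:
{"api": "step_arm", "payload": {"targets": [[[0, 0, 0], [0, 0, 0], -1], [[0, 0, 0], [0, 0, 0], -1], [[0, 0, 0], [0, 0, 0], -1], [[0, 0, 0], [0, 0, 0], -1], [[0, 0, 0], [0, 0, 0], -1], [[0, 0, 0], [0, 0, 0], -1], [[0, 0, 0], [0, 0, 0], -1], [[0, 0, 0], [0, 0, 0], -1]]}}

```text
t: 14.1
eef_pos: [0.5021, 0.1065, 0.13]
ee_rot: [3.142, 0.0, 3.075]
force: [-0.2, -0.2, -1.0]
width: 0.008
```

Run:
```python
from h import *
s,im,d=grab('wrist','w8'); print(s['t'],s['eef_pos'],s['ee_rot'],s['force'],s['width'],rel(s['eef_pos']))
cv2.imwrite('pics/w8z.png',cv2.resize(im[0:230,200:440,::-1],None,fx=3.2,fy=2.6,interpolation=cv2.INTER_CUBIC))
```

```text
14.1 [0.50214747 0.1065183  0.13001967] [3.14155503e+00 6.79505641e-05 3.07496541e+00] [-0.15382697 -0.17653463 -1.01100959] 0.0079801503164326 (np.float64(-20.1), np.float64(0.6))
```

View pics/w8z.png

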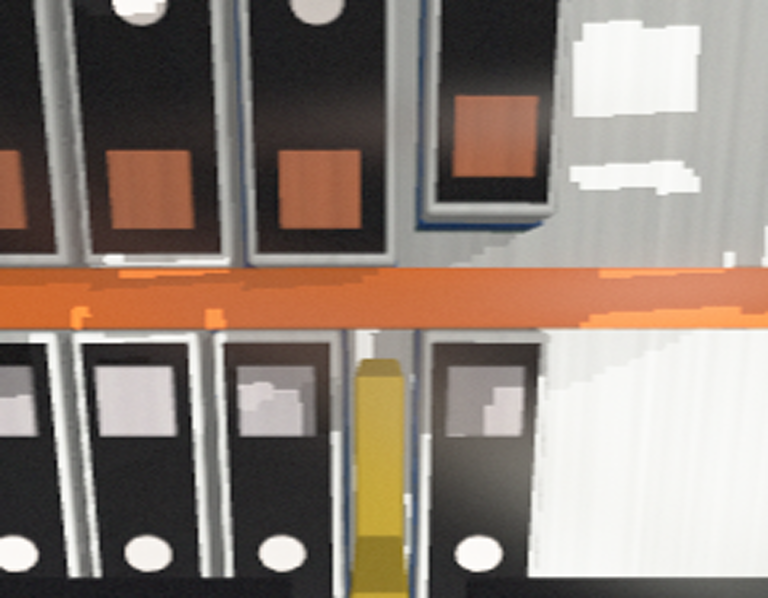

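Call:
{"api": "step_arm", "payload": {"targets": [[[0.0005, 0.0015, 0], [0, 0, 0], -1], [[0, 0, 0.008], [0, 0, 0], -1], [[0, 0, 0.008], [0, 0, 0], -1], [[0, 0, 0.008], [0, 0, 0], -1], [[0, 0, 0.008], [0, 0, 0], -1], [[0, 0, 0.008], [0, 0, 0], -1], [[0, 0, 0.008], [0, 0, 0], -1], [[0, 0, 0.005], [0, 0, 0], -1]]}}

```text
t: 14.95
eef_pos: [0.5014, 0.1079, 0.076]
ee_rot: [-3.141, -0.001, 3.075]
force: [0.1, 0.2, -0.9]
width: 0.0074
```

Run:
```python
from h import *
s,im,d=grab('wrist','w9'); print(s['t'],s['eef_pos'],s['ee_rot'],s['force'],s['moment'],s['width'],rel(s['eef_pos']))
```

```text
14.95 [0.50142739 0.10787911 0.07597156] [-3.14103099e+00 -8.13963649e-04  3.07493499e+00] [ 0.07754138  0.16713215 -0.92549253] [ 0.08595616 -0.03184137 -0.033765  ] 0.00737517399425535 (np.float64(-20.9), np.float64(1.9))
```

View pics/w9.png

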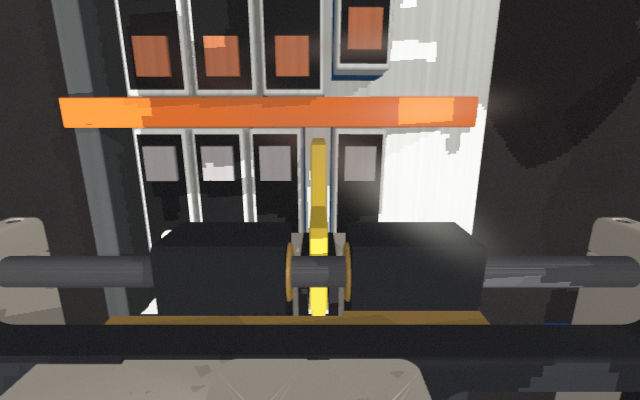

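Call:
{"api": "step_arm", "payload": {"targets": [[[0, 0, 0.001], [0, 0, 0], -1], [[0, 0, 0.001], [0, 0, 0], -1], [[0, 0, 0.001], [0, 0, 0], -1], [[0, 0, 0.001], [0, 0, 0], -1], [[0, 0, 0.001], [0, 0, 0], -1], [[0, 0, 0.001], [0, 0, 0], -1], [[0, 0, 0.001], [0, 0, 0], -1], [[0, 0, 0.0005], [0, 0, 0], -1]]}}

```text
t: 15.8
eef_pos: [0.5017, 0.1081, 0.0694]
ee_rot: [-3.142, -0.0, 3.075]
force: [-0.3, -0.3, -1.4]
width: 0.0078
```

Call:
{"api": "step_arm", "payload": {"targets": [[[0, 0, 0.0005], [0, 0, 0], -1], [[0, 0, 0.0005], [0, 0, 0], -1], [[0, 0, 0.0005], [0, 0, 0], -1], [[0, 0, 0.0005], [0, 0, 0], -1], [[0, 0, 0], [0, 0, 0], -1], [[0, 0, 0], [0, 0, 0], -1], [[0, 0, 0], [0, 0, 0], -1], [[0, 0, 0], [0, 0, 0], -1]]}}

```text
t: 16.6
eef_pos: [0.5023, 0.1081, 0.0687]
ee_rot: [3.141, 0.001, 3.076]
force: [-3.3, -0.6, 10.3]
width: 0.0078
```

Call:
{"api": "step_arm", "payload": {"targets": [[[0, 0, -0.0005], [0, 0, 0], -0.2], [[0, 0, 0], [0, 0, 0], -0.2], [[0, 0, 0], [0, 0, 0], -0.2], [[0, 0, 0], [0, 0, 0], -0.2], [[0, 0, 0], [0, 0, 0], -0.2], [[0, 0, -0.01], [0, 0, 0], -0.2], [[0, 0, -0.02], [0, 0, 0], -0.2], [[0, 0, -0.03], [0, 0, 0], -0.2]]}}

```text
t: 17.4
eef_pos: [0.5008, 0.1075, 0.128]
ee_rot: [-3.14, -0.003, 3.075]
force: [0.2, 0.3, -0.2]
width: 0.035
```

```bash
python3 -c "
from h import *
s=arm.get_state();print(s['t'],s['width'],s['q'],s['force'])
mv((.42,.11,.23),-1.635,11)"
```

```text
17.4 0.03503070174325281 [ 5.95164707e-01  1.83748889e-01 -4.76222075e-01 -2.62395902e-04
 -9.13891773e-01 -6.61707902e-01] [ 0.23714504  0.30629866 -0.20289046]
from [0.5008 0.1075 0.128 ] [-1.7990e+02 -1.5000e-01  1.7618e+02] dist/row 0.0118
[[0.0074, -0.0003, -0.0093], [0.0, -0.02, -8.19]]
[[0.0073, 0.0008, -0.0093], [0.0, -0.02, -8.19]]
[[0.0071, 0.0018, -0.0093], [0.0, -0.02, -8.19]]
[[0.0068, 0.0028, -0.0093], [0.0, -0.02, -8.19]]
[[0.0063, 0.0037, -0.0093], [0.0, -0.02, -8.19]]
[[0.0057, 0.0046, -0.0093], [0.0, -0.02, -8.19]]
[[0.005, 0.0054, -0.0093], [0.0, -0.02, -8.19]]
[[0.0042, 0.006, -0.0093], [0.0, -0.02, -8.19]]
[[0.0033, 0.0066, -0.0093], [0.0, -0.02, -8.19]]
[[0.0023, 0.007, -0.0093], [0.0, -0.02, -8.19]]
[[0.0013, 0.0072, -0.0093], [0.0, -0.02, -8.19]]
```

Call:
{"api": "step_arm", "payload": {"targets": [[[0, 0, -0.03], [0, 0, 0], -0.2], [[0.007, 0.0005, -0.012], [0, 0, -8.2], -0.2], [[0.007, 0.0015, -0.012], [0, 0, -8.2], -1], [[0.007, 0.0025, -0.012], [0, 0, -8.2], -1], [[0.0065, 0.0035, -0.012], [0, 0, -8.2], -1], [[0.006, 0.0045, -0.012], [0, 0, -8.2], -1], [[0.005, 0.005, -0.012], [0, 0, -8.2], -1], [[0.0045, 0.006, 0], [0, 0, -8.2], -1]]}}

```text
t: 18.2
eef_pos: [0.4516, 0.1152, 0.2324]
ee_rot: [-3.14, 0.003, -2.2]
force: [0.2, 0.2, -0.5]
width: 0.0002
```

```bash
python3 -c "
from h import *
mv((.42,.11,.23),-1.635,4)"
```

```text
from [0.4516 0.1152 0.2324] [-179.91    0.18 -126.06] dist/row 0.008
[[0.0057, 0.0056, 0.0006], [-0.03, 0.04, -8.1]]
[[0.0049, 0.0064, 0.0006], [-0.03, 0.04, -8.1]]
[[0.0039, 0.007, 0.0006], [-0.03, 0.04, -8.1]]
[[0.0029, 0.0075, 0.0006], [-0.03, 0.04, -8.1]]
```

Call:
{"api": "step_arm", "payload": {"targets": [[[0.0055, 0.0055, 0], [0, 0, -8.1], -1], [[0.005, 0.0065, 0], [0, 0, -8.1], -1], [[0.004, 0.007, 0], [0, 0, -8.1], -1], [[0.003, 0.0075, 0], [0, 0, -8.1], -1], [[0, 0, 0], [0, 0, 0], -1], [[0, 0, 0], [0, 0, 0], -1], [[0, 0, 0], [0, 0, 0], -1], [[0, 0, 0], [0, 0, 0], -1]]}}

```text
t: 19.0
eef_pos: [0.4197, 0.1097, 0.23]
ee_rot: [3.142, -0.0, -1.643]
force: [0.0, -0.1, -0.6]
width: 0.0008
```

Run:
```python
from h import *
s,im,d=grab('wrist','w10'); print(s['t'],s['eef_pos'],s['ee_rot'],s['force'],s['width'],s['q'])
tops('w10',.057,.068,.06); print('tab'); tops('w10',.085,.105,.095,40)
```

```text
19.0 [0.41968457 0.10974792 0.22999616] [ 3.14152655e+00 -1.41703702e-04 -1.64292221e+00] [ 0.02675518 -0.12749568 -0.57404542] 0.0007540780794838426 [ 7.13811150e-01 -5.50209275e-02 -4.80756877e-01  5.86025911e-05
 -1.14520735e+00  7.84835093e-01]
px [313.  10.] [247, 0, 134, 21, 2669] c (575.9, 101.2) size 118.9 16.0 long-axis ang 85.93 z 0.0595
px [465.  11.] [398, 0, 136, 25, 3161] c (564.7, -33.2) size 119.6 19.3 long-axis ang 85.93 z 0.0596
px [314.  39.] [248, 23, 132, 34, 4177] c (551.8, 102.8) size 118.9 26.9 long-axis ang 86.44 z 0.0594
px [462.  45.] [396, 27, 134, 38, 4751] c (537.3, -31.4) size 119.5 30.9 long-axis ang 86.45 z 0.0596
px [314.  74.] [250, 59, 129, 31, 3870] c (522.4, 104.7) size 118.8 26.2 long-axis ang 85.92 z 0.0595
px [458.  84.] [394, 67, 130, 36, 4373] c (503.7, -29.3) size 119.4 30.7 long-axis ang 86.4 z 0.0595
px [353.  98.] [336, 94, 33, 9, 272] c (498.6, 70.3) size 30.4 7.2 long-axis ang 85.91 z 0.0588
px [275.  99.] [260, 95, 33, 9, 276] c (502.9, 142.3) size 30.4 7.3 long-axis ang 85.91 z 0.0586
px [314. 122.] [252, 109, 125, 28, 3424] c (478.5, 107.7) size 119.0 25.3 long-axis ang 85.91 z 0.0594
px [467. 122.] [405, 109, 126, 28, 3437] c (468.0, -39.0) size 119.4 25.4 long-axis ang 85.91 z 0.0595
tab
px [314.  96.] [291, 92, 47, 10, 467] c (500.7, 105.9) size 39.0 7.3 long-axis ang 85.91 z 0.0937
```

View pics/w10.png

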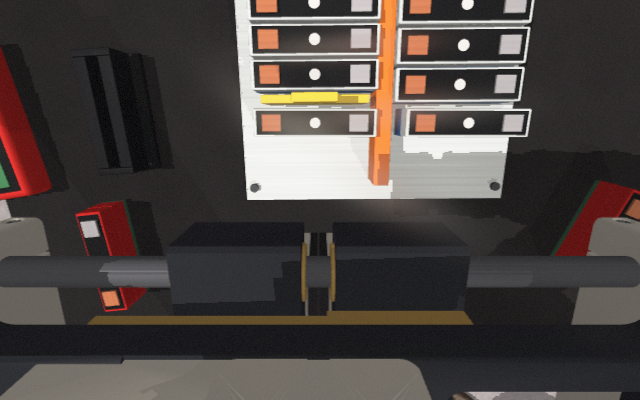

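```bash
python3 -c "
from h import *
mv((.4385,.1101,.1),-1.635,6,tilt=15)"
```

```text
from [0.4196 0.1098 0.2299] [ 1.7999e+02 -1.0000e-02 -9.4110e+01] dist/row 0.0219
[[-0.0003, -0.0031, 0.0217], [2.5, -0.01, -0.07]]
[[-0.0003, -0.0022, 0.0218], [2.5, -0.01, -0.07]]
[[-0.0003, -0.0012, 0.0218], [2.5, -0.01, -0.07]]
[[-0.0003, -0.0003, 0.0219], [2.5, -0.01, -0.07]]
[[-0.0003, 0.0007, 0.0219], [2.5, -0.01, -0.07]]
[[-0.0003, 0.0016, 0.0218], [2.5, -0.01, -0.07]]
```

Call:
{"api": "step_arm", "payload": {"targets": [[[-0.0003, -0.003, 0.0217], [2.5, 0, -0.07], -1], [[-0.0003, -0.0022, 0.0218], [2.5, 0, -0.07], -1], [[-0.0003, -0.0012, 0.0218], [2.5, 0, -0.07], -1], [[-0.0003, -0.0003, 0.0218], [2.5, 0, -0.07], -1], [[-0.0003, 0.0007, 0.0218], [2.5, 0, -0.07], -1], [[-0.0003, 0.0016, 0.0218], [2.5, 0, -0.07], -1], [[0, 0, 0], [0, 0, 0], -1], [[0, 0, 0], [0, 0, 0], -1]]}}

```text
t: 19.85
eef_pos: [0.4382, 0.1098, 0.1005]
ee_rot: [-2.881, -0.002, -1.634]
force: [-0.5, 0.2, 0.1]
width: 0.0004
```

```bash
python3 -c "
from h import *
s=arm.get_state();print(s['t'],s['eef_pos'],s['ee_rot'],s['q'],rel(s['eef_pos']))
print((rot(s['ee_rot'])).round(3))
mv((.4385,.1101,.027),-1.635,4,tilt=15)"
```

```text
19.85 [0.43822947 0.10977415 0.10045002] [-2.88106339e+00 -2.40127579e-03 -1.63393782e+00] [ 0.82887849 -0.02525385 -0.9935154   0.45209257 -0.48057716  0.28923342] (np.float64(-84.1), np.float64(-0.3))
[[-0.063 -0.964  0.257]
 [-0.998  0.06  -0.019]
 [ 0.002 -0.258 -0.966]]
from [0.4382 0.1098 0.1005] [-1.6507e+02 -1.4000e-01 -9.3620e+01] dist/row 0.0184
[[-0.0001, 0.0047, 0.0178], [0.02, -0.03, 0.02]]
[[-0.0001, 0.0047, 0.0178], [0.02, -0.03, 0.02]]
[[-0.0001, 0.0047, 0.0178], [0.02, -0.03, 0.02]]
[[-0.0001, 0.0047, 0.0178], [0.02, -0.03, 0.02]]
```

```bash
python3 -c "
from h import *
mv((.4385,.1101,.03),-1.635,6,tilt=6)"
```

```text
from [0.4382 0.1098 0.1005] [-1.6507e+02 -1.4000e-01 -9.3620e+01] dist/row 0.0117
[[-0.0001, 0.003, 0.0114], [-1.49, -0.02, 0.01]]
[[-0.0001, 0.0027, 0.0114], [-1.49, -0.02, 0.01]]
[[-0.0001, 0.0024, 0.0115], [-1.49, -0.02, 0.01]]
[[-0.0001, 0.0021, 0.0116], [-1.49, -0.02, 0.01]]
[[-0.0001, 0.0018, 0.0116], [-1.49, -0.02, 0.01]]
[[-0.0001, 0.0015, 0.0116], [-1.49, -0.02, 0.01]]
```

Call:
{"api": "step_arm", "payload": {"targets": [[[0, 0, 0], [-4.5, 0, 0], -1], [[0, 0, 0], [-4.5, 0, 0], -1], [[-0.0002, 0.0015, 0.014], [0, 0, 0], -1], [[0, 0.0015, 0.014], [0, 0, 0], -1], [[0, 0.0015, 0.014], [0, 0, 0], -1], [[0, 0.0015, 0.014], [0, 0, 0], -1], [[0, 0.0015, 0.014], [0, 0, 0], -1], [[0, 0, 0], [0, 0, 0], -1]]}}

```text
t: 20.65
eef_pos: [0.4387, 0.1112, 0.0297]
ee_rot: [-3.038, -0.0, -1.634]
force: [0.8, -0.3, 0.5]
width: 0.0008
```

Run:
```python
from h import *
s,im,d=grab('wrist','w11'); print(s['t'],s['eef_pos'],s['ee_rot'],s['q'],s['force'],rel(s['eef_pos']))
```

```text
20.65 [0.4387094  0.11118749 0.02974941] [-3.03800431e+00 -4.03091332e-04 -1.63442825e+00] [ 0.74959152  0.18265194 -0.86226307  0.17044044 -0.46064256  0.60730994] [ 0.83920502 -0.25409467  0.46091473] (np.float64(-83.7), np.float64(1.2))
```

View pics/w11.png

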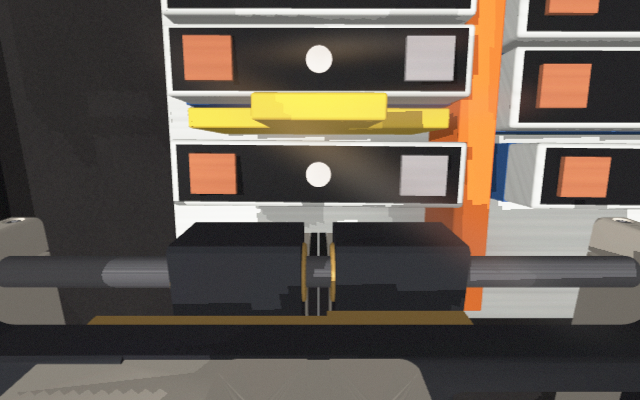

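Call:
{"api": "step_arm", "payload": {"targets": [[[0, -0.003, 0.0003], [0, 0, 0], -1], [[0, -0.003, 0.0003], [0, 0, 0], -1], [[0, -0.003, 0.0003], [0, 0, 0], -1], [[0, -0.002, 0.0002], [0, 0, 0], -1], [[0, -0.002, 0.0002], [0, 0, 0], -1], [[0, -0.002, 0.0002], [0, 0, 0], -1], [[0, -0.001, 0.0001], [0, 0, 0], -1], [[0, -0.001, 0.0001], [0, 0, 0], -1]]}}

```text
t: 21.5
eef_pos: [0.4551, 0.1092, 0.0298]
ee_rot: [-3.037, -0.001, -1.634]
force: [-0.6, -0.4, 0.6]
width: 0.0005
```

Run:
```python
from h import *
s=arm.get_state(); print(s['t'],s['eef_pos'],s['q'],s['force'],rel(s['eef_pos']))
```

```text
21.5 [0.45509359 0.10921739 0.02981342] [ 0.71831289  0.20470046 -0.82836893  0.16486528 -0.46953598  0.64509197] [-0.55965391 -0.3520498   0.56959487] (np.float64(-67.3), np.float64(0.3))
```

Call:
{"api": "step_arm", "payload": {"targets": [[[0, -0.001, 0.0001], [0, 0, 0], -1], [[0, -0.001, 0.0001], [0, 0, 0], -1], [[0, -0.001, 0.0001], [0, 0, 0], -1], [[0, -0.001, 0.0001], [0, 0, 0], -1], [[0, -0.001, 0.0001], [0, 0, 0], -1], [[0, 0, 0], [0, 0, 0], -1], [[0, 0, 0], [0, 0, 0], -1], [[0, 0, 0], [0, 0, 0], -1]]}}

```text
t: 22.3
eef_pos: [0.4601, 0.109, 0.0299]
ee_rot: [-3.037, -0.001, -1.634]
force: [-1.4, 0.1, -0.1]
width: 0.0007
```

Run:
```python
from h import *
s,im,d=grab('wrist','w12'); print(s['t'],s['eef_pos'],s['q'],s['force'],rel(s['eef_pos']))
```

```text
22.3 [0.46011948 0.10899433 0.02990502] [ 0.70965014  0.21137794 -0.81735548  0.16243372 -0.47282692  0.65627663] [-1.40617183  0.05812527 -0.11354071] (np.float64(-62.2), np.float64(0.4))
```

View pics/w12.png

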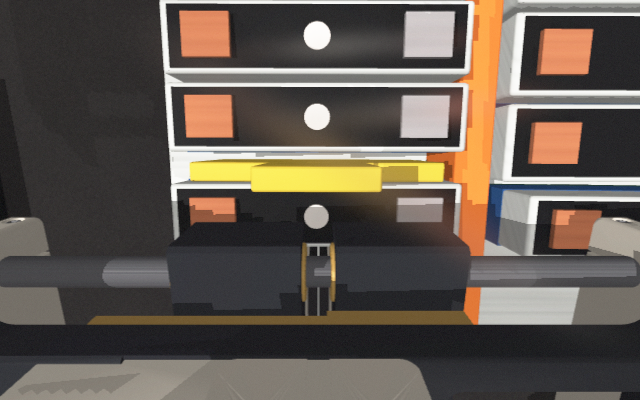

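Call:
{"api": "step_arm", "payload": {"targets": [[[0, -0.001, 0.0001], [0, 0, 0], -1], [[0, -0.001, 0.0001], [0, 0, 0], -1], [[0, -0.001, 0.0001], [0, 0, 0], -1], [[0, -0.0005, 0], [0, 0, 0], -1], [[0, 0, 0], [0, 0, 0], -1], [[0, 0, 0], [0, 0, 0], -1], [[0, 0, 0], [0, 0, 0], -1], [[0, 0, 0], [0, 0, 0], -1]]}}

```text
t: 23.15
eef_pos: [0.4636, 0.1088, 0.03]
ee_rot: [-3.037, -0.001, -1.634]
force: [-0.1, -0.5, -0.0]
width: 0.0005
```

Run:
```python
from h import *
s,im,d=grab('wrist','w13'); print(s['t'],s['eef_pos'],s['q'],s['force'],rel(s['eef_pos']))
```

```text
23.15 [0.46364749 0.10879051 0.02998544] [ 0.70358734  0.2160653  -0.80945054  0.16060358 -0.47546173  0.66419263] [-0.14127015 -0.54754681 -0.00315243] (np.float64(-58.7), np.float64(0.4))
```

View pics/w13.png

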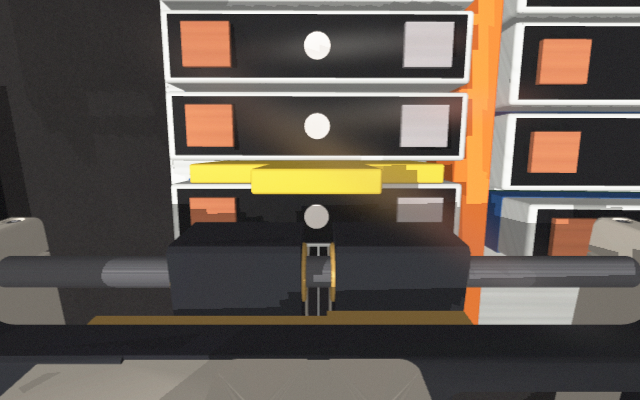

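Call:
{"api": "step_arm", "payload": {"targets": [[[0, -0.001, 0.0001], [0, 0, 0], -1], [[0, -0.0005, 0], [0, 0, 0], -1], [[0, -0.0005, 0], [0, 0, 0], -1], [[0, -0.0005, 0.0001], [0, 0, 0], -1], [[0, -0.0005, 0], [0, 0, 0], -1], [[0, 0, 0], [0, 0, 0], -1], [[0, 0, 0], [0, 0, 0], -1], [[0, 0, 0], [0, 0, 0], -1]]}}

```text
t: 24.0
eef_pos: [0.4652, 0.108, 0.0296]
ee_rot: [-3.039, -0.002, -1.634]
force: [-9.3, 4.2, 3.5]
width: 0.0004
```

Run:
```python
from h import *
s,im,d=grab('wrist','w14'); print(s['t'],s['eef_pos'],s['q'],s['force'],rel(s['eef_pos']))
```

```text
24.0 [0.46515198 0.10802709 0.0295623 ] [ 0.69932887  0.2198627  -0.80388401  0.15739397 -0.47919267  0.67102804] [-9.28052849  4.1999495   3.52167547] (np.float64(-57.2), np.float64(-0.3))
```

View pics/w14.png

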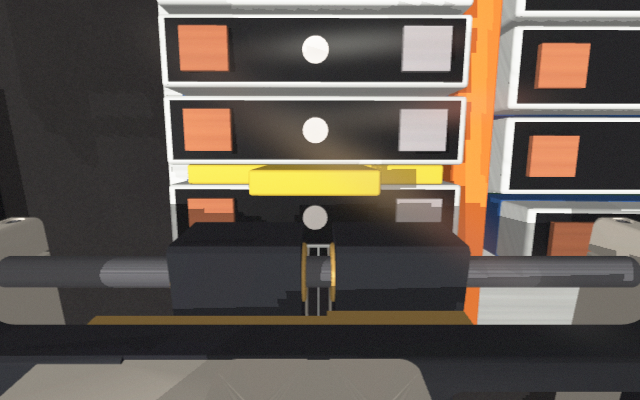

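Call:
{"api": "step_arm", "payload": {"targets": [[[0, -0.0005, 0.0001], [0, 0, 0], -1], [[0, -0.0005, 0], [0, 0, 0], -1], [[0, -0.0005, 0], [0, 0, 0], -1], [[0, 0, 0], [0, 0, 0], -1], [[0, 0, 0], [0, 0, 0], -1], [[0, 0, 0], [0, 0, 0], -1], [[0, 0, 0], [0, 0, 0], -1], [[0, 0, 0], [0, 0, 0], -1]]}}

```text
t: 24.85
eef_pos: [0.4652, 0.1074, 0.0292]
ee_rot: [-3.041, -0.003, -1.635]
force: [-17.4, 7.4, 6.9]
width: 0.0002
```

Run:
```python
from h import *
s,im,d=grab('wrist','w15'); print(s['t'],s['eef_pos'],s['ee_rot'],s['force'],s['moment'],rel(s['eef_pos']))
tops('w15',.054,.0645,.06); print('tab'); tops('w15',.08,.105,.095,40)
Z=np.load('pics/w15.npz');C=cam('wrist',Z['p'],Z['r']);P=pts(C,Z['d'].astype(float))
for v in (130,145,158,166,170,175,182,190,195,200,205,215): print(v,P[v,[220,290,420]].round(4).tolist())
cv2.imwrite('pics/w15z.png',cv2.resize(im[90:230,150:500,::-1],None,fx=2.28,fy=4,interpolation=cv2.INTER_CUBIC))
grab('scene','s2');grab('top','t2')
a=cv2.imread('pics/s2.png');cv2.imwrite('pics/s2z.png',cv2.resize(a[130:270,230:400],None,fx=4,fy=4,interpolation=cv2.INTER_CUBIC))
a=cv2.imread('pics/t2.png');cv2.imwrite('pics/t2z.png',cv2.resize(a[145:255,225:390],None,fx=4.8,fy=4.8,interpolation=cv2.INTER_CUBIC))
```

```text
24.85 [0.46523655 0.10740769 0.02917008] [-3.04091316 -0.0030927  -1.63454468] [-17.36087187   7.41060226   6.86541565] [2.76576205 6.44613103 0.24989129] (np.float64(-57.0), np.float64(-0.9))
px [316.   4.] [154, 0, 318, 11, 2953] c (567.9, 101.7) size 117.3 3.4 long-axis ang 86.48 z 0.0576
px [574.  10.] [507, 0, 133, 23, 2755] c (559.9, 4.8) size 49.7 7.6 long-axis ang 86.48 z 0.0587
px [312.  51.] [155, 14, 316, 77, 23330] c (551.3, 102.8) size 117.7 27.1 long-axis ang 86.18 z 0.0594
px [572.  68.] [500, 26, 140, 85, 11466] c (539.2, 3.7) size 54.7 30.6 long-axis ang 86.47 z 0.0594
px [313. 152.] [161, 96, 305, 122, 31262] c (511.7, 105.4) size 117.8 47.6 long-axis ang 86.34 z 0.0593
px [568. 156.] [493, 117, 147, 78, 10991] c (506.0, 3.3) size 59.6 30.3 long-axis ang 86.36 z 0.0594
px [579. 212.] [520, 206, 120, 12, 1260] c (483.3, -1.9) size 49.1 4.6 long-axis ang 86.34 z 0.0585
tab
px [312. 182.] [246, 168, 133, 29, 3782] c (505.6, 105.7) size 39.0 8.3 long-axis ang 86.36 z 0.0935
130 [[0.5248, 0.1405, 0.0615], [0.5233, 0.1138, 0.0579], [0.52, 0.0631, 0.0612]]
145 [[0.5191, 0.
[... 186 characters left out ...]
, 0.114, 0.0679], [0.5058, 0.0625, 0.0584]]
170 [[0.5093, 0.143, 0.059], [0.5094, 0.1121, 0.0927], [0.5042, 0.0625, 0.0585]]
175 [[0.5074, 0.1431, 0.0593], [0.508, 0.1122, 0.0928], [0.5022, 0.0626, 0.0586]]
182 [[0.5044, 0.1439, 0.0575], [0.506, 0.1122, 0.0941], [0.4993, 0.0626, 0.0584]]
190 [[0.5012, 0.1441, 0.0582], [0.5036, 0.1124, 0.0944], [0.4962, 0.0629, 0.0591]]
195 [[0.4993, 0.1439, 0.0593], [0.5019, 0.1126, 0.093], [0.4941, 0.0629, 0.059]]
200 [[0.4976, 0.1434, 0.0619], [0.4954, 0.1158, 0.0591], [0.4926, 0.0639, 0.0623]]
205 [[0.4954, 0.1439, 0.0609], [0.4934, 0.1159, 0.0596], [0.4906, 0.0641, 0.0626]]
215 [[0.4915, 0.1441, 0.0617], [0.489, 0.1164, 0.0578], [0.4862, 0.0636, 0.0609]]
```

View pics/w15z.png

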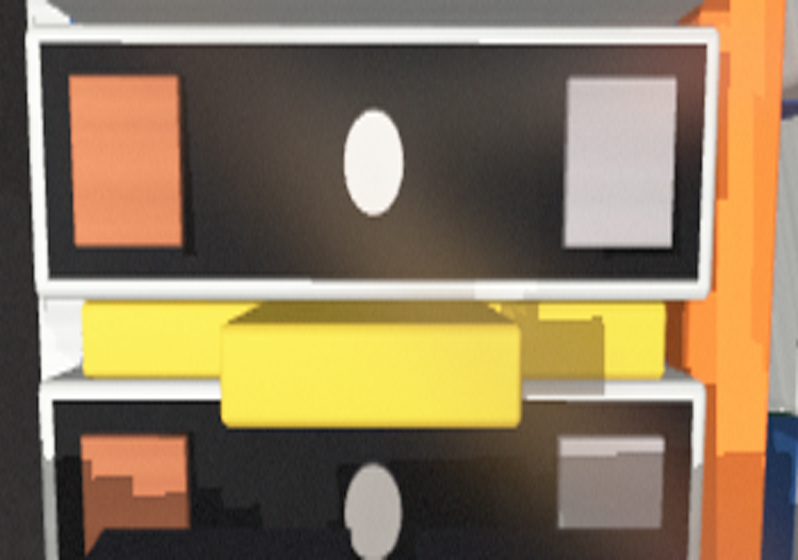

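View pics/s2z.png

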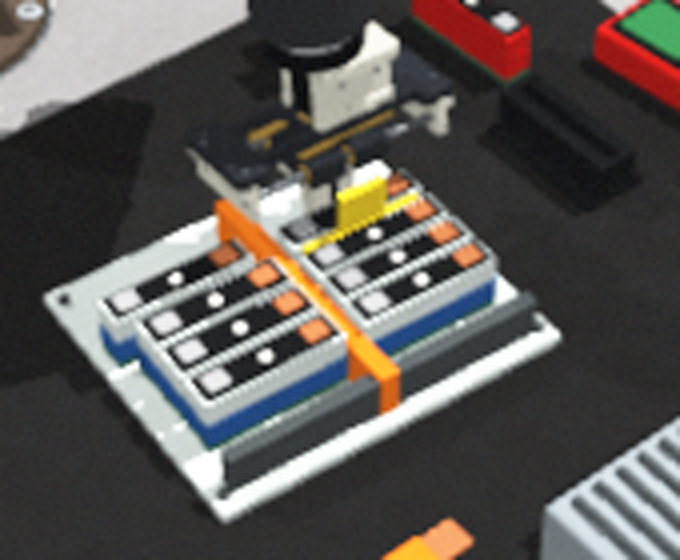

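View pics/t2z.png

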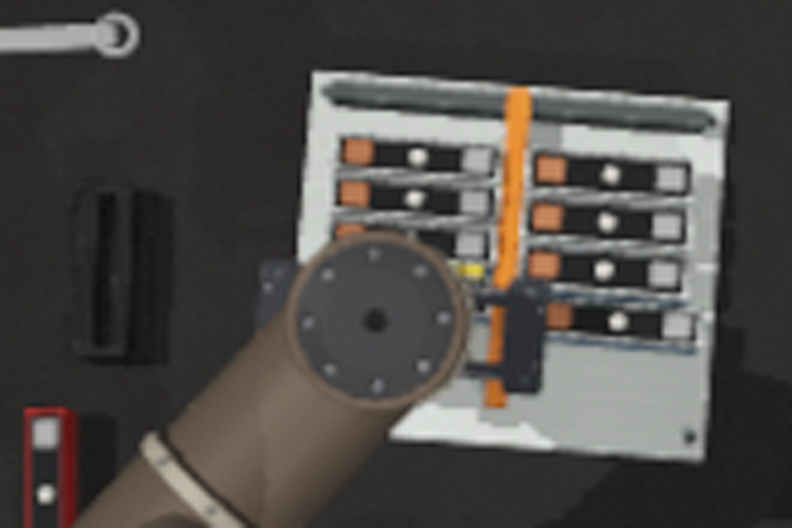

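Run:
```python
from h import *
s=arm.get_state();print(s['t'],s['force'],rel(s['eef_pos']),s['qd'].round(4)); print(ticket.job_done())
```

```text
25.0 [-18.4714733    7.17902481   5.03217359] (np.float64(-57.0), np.float64(-0.9)) [ 0.0009  0.0001  0.002   0.0008  0.001  -0.0001]
the job is handed in; nothing more can be done
None
```

The job is done in the order asked and was handed in at 25 s, with the arm still pressing the cell at about 18 N. No verdict was reported.

1. **Cell to rail:** The row with the wide gap was the one on the left of the rail (the +y side). I pushed its loose cell sideways until the force rose to 13.5 N against the rail. Afterwards it measured within about 0.2 mm of flush, turned no more than about 0.5° from the row, with the gap still about 16.5 mm wide.
2. **Spacer:** I took the small yellow spacer from the stand by its tab and lowered it into the gap until it stopped on the plate, at the expected height with about 10 N. Then I let go; it stood upright, about 0.2 mm off the centre of the row.
3. **Final push:** I pressed the cell at about 20 mm above the plate. The last wrist picture shows row, spacer and cell closed up with no visible gap and the tab upright.

- **Push tilt:** I had planned a 15° tool tilt for the last push, but it brought joint 3 close to its range, so I used 6°.
- **Sideways load:** The held push also carries about 7 N sideways. By direction it presses the cell towards the rail.
- **Camera disagreement:** The measured views differed by 1 to 3 mm in places, so I centred the spacer by comparing it directly with the row in one picture.
- **Other objects:** The other loose cell, the look-alikes and the rest of the bench were not touched.

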